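# Load and close the mould drying box

### The job

Draw every plaster mould up out of the slotted rack and put them all in the drying box, fully below its rim. Then put the lid on so that it is seated on the rim all round, swing the clamp fully down over the lid, and last push the fan switch on. Do not knock over the can or the bowl.

Things in the scene. Friction and masses are not known exactly. Their poses are not given: they have to be found in the camera images.
- dryer: fixed drying box of sheet metal, open at the top, 210 (its x) x 230 (its y) mm outside, walls 10 mm thick, rim 150 mm above the table, inner floor 30 mm above the table (inside 190 x 210 mm, 120 mm deep). Origin: centre of its underside, z up; its front, with the clamp, faces -x. Two clamp cheeks stand in front of the front wall (120 to 140 mm from the centre), up to 32 mm above the rim.
- lid: loose lid, about 0.55 kg, lying beside the box: metal plate 214 (x) x 234 (y) x 12 mm with a lip 8 mm deep below that goes inside the rim with 4 to 5 mm play all round. Origin: centre of the plate's underside, 8 mm above the table now, 150 mm when seated. It fits either way round (half a turn).
- lid_handle (a point): centre of the lid's wooden handle block, 32 mm above the lid's origin: 60 mm long along the lid's x, 20 mm thick along y, 40 mm tall, standing on the middle of the plate
- clamp (a joint): hold-down clamp on the box's front, rad: 0 = arm level over the lid, pointing to the box's +x; it starts at 1.65 to 2.0 (standing up, leaning a little to the robot), 2.1 at most. Hinge axis level, along the box's y. Arm 18 mm wide, 12 mm thick; it stays where it is left (about 1 N moves its end). Fully down its crossbar is about 1.5 mm over the seated lid's plate.
- clamp_pivot (a point): the clamp's hinge point, 172.5 mm above the table, 130 mm in front (-x) of the box's centre
- clamp_grip (a point): centre of the clamp's black crossbar (18 mm thick, 50 mm long along the box's y) at the arm's end, 65 mm from the pivot
- switch (a joint): fan switch, a toggle lever on a grey block beside the box's -y side, rad: 0 = off, leaning to the box's -x (towards the robot); about 1.0 = on, leaning to +x. The lever is 80 mm long from its hinge 22 mm above the table; it stays where it is left (about 1 N moves its end).
- switch_tip (a point): centre of the 26 mm ball at the switch lever's upper end, about 92 mm above the table at either end of its swing; it travels 77 mm along the box's x from off to on
- rack: fixed wooden rack, 100 (x) x 310 (y) mm, with four slots side by side along its y, 64 mm apart, centred on its origin (centre of underside). Each slot is 33 mm wide, its floor 10 mm and the tops of its walls 75 mm above the table, and two 40 mm high rails stop its ends 75 mm apart.
- mould1: white plaster press mould, a slab 70 (x) x 30 (y) x 105 (z) mm, about 0.24 kg, standing on end in a slot of the rack with only its top 40 mm exposed; may be absent. Origin: centre of its underside, z up the slab, y through its thickness.
- mould1_mid (a point): centre of mould1 (52.5 mm above its origin along its z)
- mould2: white plaster press mould, a slab 70 (x) x 30 (y) x 105 (z) mm, about 0.24 kg, standing on end in a slot of the rack with only its top 40 mm exposed; may be absent. Origin: centre of its underside, z up the slab, y through its thickness.
- mould2_mid (a point): centre of mould2 (52.5 mm above its origin along its z)
- mould3: white plaster press mould, a slab 70 (x) x 30 (y) x 105 (z) mm, about 0.24 kg, standing on end in a slot of the rack with only its top 40 mm exposed; may be absent. Origin: centre of its underside, z up the slab, y through its thickness.
- mould3_mid (a point): centre of mould3 (52.5 mm above its origin along its z)
- mould4: white plaster press mould, a slab 70 (x) x 30 (y) x 105 (z) mm, about 0.24 kg, standing on end in a slot of the rack with only its top 40 mm exposed; may be absent. Origin: centre of its underside, z up the slab, y through its thickness.
- mould4_mid (a point): centre of mould4 (52.5 mm above its origin along its z)
- can: steel can, 66 mm across, 100 mm tall; origin centre of underside. Leave standing.
- bowl: white bowl, 110 mm across, 50 mm tall; origin centre of underside. Leave standing.
There are look-alikes about, which are no part of the job. What is shaped like the mould2 but blue or purple is not meant.

How it is judged:
By the outcome, as a careful person would: the job done as asked, in the order asked, and still so for the second after the job is handed in, with the robot touching nothing.
Of mould1, mould2, mould3, mould4 only 2 to 4 are there at a start; the rules pass over those that are not, and their reading is None.
At some moment in a run one of lid may be knocked a few centimetres aside while the robot is not near it.
Once in a run the grip may slacken for a moment while it holds something.
It also fails if it takes over 210 s, if anything falls off the work surface, if the arm or the gripper's body presses on something with over 40 N, if the wrist force passes 120 N, or if a joint passes its speed limit or range.

### The arm

A 7-joint arm with a two-finger parallel gripper is mounted at the origin on the work surface. World frame = base frame: x ahead of the robot, y to its left, z up, the work surface at z = 0. Lengths are in m, angles in degrees, forces in N, time in s.
With the tool pointing down it reaches from about 0.425 to 0.875 m from the base axis. Payload 4.7 kg.
Tool frame: the origin (TCP) lies at the very end of the fingers, on their centre line; the grasp point (between the pads) lies env.grip_point_offset behind it (env.grip_point_offset is the distance from the TCP to the grasp point, in m); z points along the fingers, y is the direction in which the jaws open and shut (so a half turn about z gives the same grasp; the last joint's range is limited). The gripper opens to 87 mm and grips with 3 to 60 N. Pads are 19 mm wide; open, the fingers measure 117 mm over their backs; the gripper's body (75 mm by 190 mm) begins 51 mm behind the grasp point.
Start: joints at [75.522, 18.392, -4.016, 83.108, 1.295, 78.541, -3.26], TCP at [0.171, -0.627, 0.223] pointing down, gripper open.
Joint ranges: [-163.93, 163.93], [-17.29, 119.83], [-79.2, 71.16], [3.27, 140.29], [-89.18, 269.18], [5.43, 117.66], [-154.24, 154.24]. Speed limits (degrees/s): [147.25, 147.25, 180, 180, 180, 180, 180].

### API

Orientations are given as [roll, pitch, yaw] about the fixed x, y, z axes, in that order (R = Rz(yaw) Ry(pitch) Rx(roll)).
In Python, from cell import env gives the robot as it stands.
- The arm moves only by the tool send_rows, never from a script. Its argument "plan" is a list of rows, each a list of 7 numbers: the finger opening in mm, from 0 to 87, then the shift along the tool's x, y, z in mm, then the turn, a rotation vector about the tool's x, y, z in rad. A call has 1 to 12 rows; each row shifts and turns the commanded pose from where the row before left it, along the tool's axes as they then stand; what a row does not reach is not made up. A row lasts 1/10 s, in which the tool goes at most 50 mm and 8.59 degrees, less where a joint would pass 70% of its speed; a pose out of reach is approached as far as the arm can. A call is refused whole if a number of a shift passes 50 or a number of a turn 0.15, either way. A call with a gripper value outside its range is refused whole. The fingers move at their own pace and stop on an object; "grip_force" is the grip in N (left out, the last holds). Time passes only in rows, so rows that do not move let the fingers close. It gives the time, the measured TCP pose, the force and the opening at its end, in the units of the state.
- env.get_obs(): the state, without advancing time (a new reading comes with each control period).
- env.read_camera(name): name is "side" or "top"; returns the picture (480x640x3 uint8, red, green, blue); there is no depth.
- env.get_calibration(name): a dict with "fx", "fy", "cx", "cy" (pixels), "extrinsics" (4x4, takes a point from camera to world coordinates). Camera axes: x right, y down, z forward; pixel columns grow to the right and rows downward; lengths in m; the calibration is good to about 2 mm. A picture is of the moment at which its call begins. get_calibration takes no time and is no camera call.
- env.sign_off(): hands the job in, once; it reports no verdict.
Trained networks look in the newest picture that a camera, given by its name, has taken for a name from the list of things; names that differ only in an ending like _2 or _b are one class to them, and where a whole thing is asked for, a point or a joint stands for the part that bears it (a point fixed in the world has none). Each returns a list of dicts, best first, with "confidence" (0 to 1); they miss things now and then, are a little off and sometimes report something else, mostly with a low value. They report only what shows in the picture. A call takes as long as a camera call. They do not tell look-alikes from the thing itself.
- env.regions_of(camera, query): "region" (480x640 bool, what is visible of it) and "rect" ([left, top, right, bottom] in pixels, round what is visible of it).
The state is a dict: "time_s": time; "qpos": joint angles; "joint_velocities": joint speeds; "effort": joint torques, N m; "tool_pos": TCP position; "tool_rot": TCP orientation; "force": force on the tool from outside, world axes, zero at the start; "wrist_torque": the same for the moment, N m; "grip_width": finger opening in m.
Only numpy, scipy, OpenCV 4.12 (cv2) and the standard library are available. Lean on these libraries where they do the work, as an engineer would, in place of code of your own. Each camera call takes 0.05 s, during which the arm holds its last target. There are 200 camera calls.

## Working session

There is one attempt and no reset: what is moved stays moved. The work goes in short steps, Python scripts to look and compute and a tool call to move; the robot and the scene stay as the last step left them, time stands still between calls to the robot, and variables do not carry over. Pictures are saved under pics/ and viewed, about 12 in all and at most 16, crops included, and the job is handed in when it is done.

Besides the shell and the picture viewer there is one more tool, called after "Call:" as name(argument=value, ...) on one line, values as JSON. send_rows: Moves the arm, as the interface text tells. Its arguments: {"type":"object","properties":{"plan":{"type":"array"},"grip_force":{"type":"number"}},"required":["plan"]}

```bash
ls; mkdir -p pics; python3 - <<'E'
from cell import env
import cv2, numpy as np
for n in("top","side"):
    im=env.read_camera(n); cv2.imwrite(f"pics/{n}0.png",im[:,:,::-1])
    c=env.get_calibration(n); print(n,c["fx"],c["fy"],c["cx"],c["cy"]); print(np.round(c["extrinsics"],4))
    for q in["dryer","lid","lid_handle","clamp_grip","switch_tip","rack","mould1","can","bowl"]:
        for r in env.regions_of(n,q)[:6]: print(q,round(r["confidence"],2),r["rect"],int(r["region"].sum()))
print(env.grip_point_offset,env.get_obs())
E
```

```text
pics
top 525.4295882930714 525.4295882930714 326.9803796824628 242.61054073861249
[[ 0.0175 -0.9896  0.1427  0.413 ]
 [-0.9996 -0.0202 -0.0174  0.0318]
 [ 0.0201 -0.1423 -0.9896  1.3405]
 [ 0.      0.      0.      1.    ]]
dryer 0.76 [291.9, 211.1, 426.5, 326.0] 10414
lid 0.62 [432.5, 245.8, 536.6, 354.8] 8054
lid_handle 0.88 [434.0, 247.1, 541.6, 350.5] 7996
lid_handle 0.46 [178.3, 278.7, 197.9, 309.7] 527
switch_tip 0.45 [415.3, 265.3, 425.1, 280.1] 92
rack 0.58 [147.6, 276.6, 274.3, 314.2] 2902
mould1 0.97 [151.9, 279.6, 174.5, 314.7] 590
mould1 0.95 [125.3, 229.0, 167.1, 251.3] 677
mould1 0.87 [250.0, 233.5, 283.8, 260.5] 553
mould1 0.86 [234.9, 277.9, 249.4, 312.2] 515
mould1 0.86 [178.4, 276.9, 197.8, 312.5] 497
mould1 0.69 [198.0, 226.9, 222.7, 261.8] 638
can 0.92 [385.1, 170.5, 420.4, 204.2] 699
bowl 0.69 [229.9, 176.2, 274.7, 216.4] 1444
side 474.00049173118396 474.00049173118396 321.37324312712565 236.88189338314191
[[-0.8631 -0.3617  0.3524  0.1441]
 [-0.5049  0.6024 -0.6183  0.7708]
 [ 0.0113 -0.7116 -0.7025  0.9743]
 [ 0.      0.      0.      1.    ]]
dryer 0.65 [281.9, 
[... 762 characters left out ...]
57
0.0187 {'time_s': 1.0, 'qpos': array([75.52112155, 18.38970423, -4.01755651, 83.10499421,  1.29231489,
       78.54125037, -3.25774342]), 'joint_velocities': array([-0.08022627,  0.08920549, -0.00401918, -0.03704701, -0.05024798,
       -0.01337245, -0.10695273]), 'effort': array([ 9.49299319e-04, -4.91115725e+01, -4.02782662e-01, -3.12775362e+01,
       -6.38719741e-02,  3.37568542e-02,  3.73806961e-05]), 'tool_pos': array([ 0.17138657, -0.62703869,  0.22263432]), 'tool_rot': array([ 1.79990963e+02, -4.39084911e-04,  1.52907235e+01]), 'force': array([-0.19640131, -0.06227758,  0.82453541]), 'wrist_torque': array([-0.03384597,  0.00758062,  0.02416695]), 'grip_width': 0.08696114783263986}
```

View pics/top0.png

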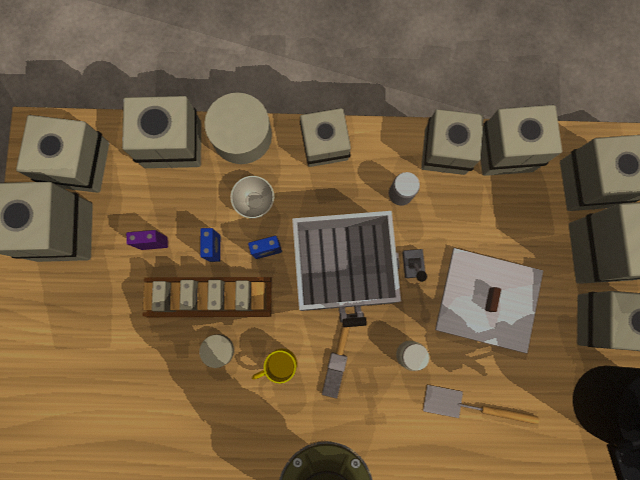

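View pics/side0.png

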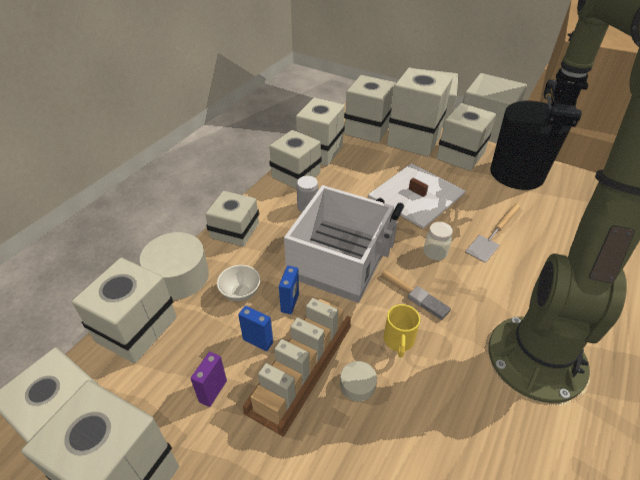

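```bash
python3 - <<'E'
import cv2, numpy as np
im=cv2.imread("pics/top0.png")
a=cv2.resize(im[205:325,140:430],None,fx=2.7,fy=2.7,interpolation=cv2.INTER_CUBIC)
b=cv2.resize(im[240:357,400:550],None,fx=2.25,fy=2.25,interpolation=cv2.INTER_CUBIC)
s=cv2.imread("pics/side0.png")
c=cv2.resize(s[180:430,240:410],(375*170//250*783//783,263*1)) if 0 else cv2.resize(s[270:415,240:350],None,fx=1.8,fy=1.8,interpolation=cv2.INTER_CUBIC)
d=cv2.resize(s[180:300,275:410],None,fx=1.75,fy=2.19,interpolation=cv2.INTER_CUBIC)
H=np.zeros((324+263,783,3),np.uint8);H[:a.shape[0],:a.shape[1]]=a;H[324:324+b.shape[0],:b.shape[1]]=b[:263];H[324:324+c.shape[0],340:340+c.shape[1]]=c[:263]
H[324:324+d.shape[0],545:783]=d[:263,:238][:, :238] if d.shape[1]>=238 else cv2.resize(d,(238,d.shape[0]))
cv2.imwrite("pics/crop0.png",H)
E
```

```text
(no output)
```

View pics/crop0.png

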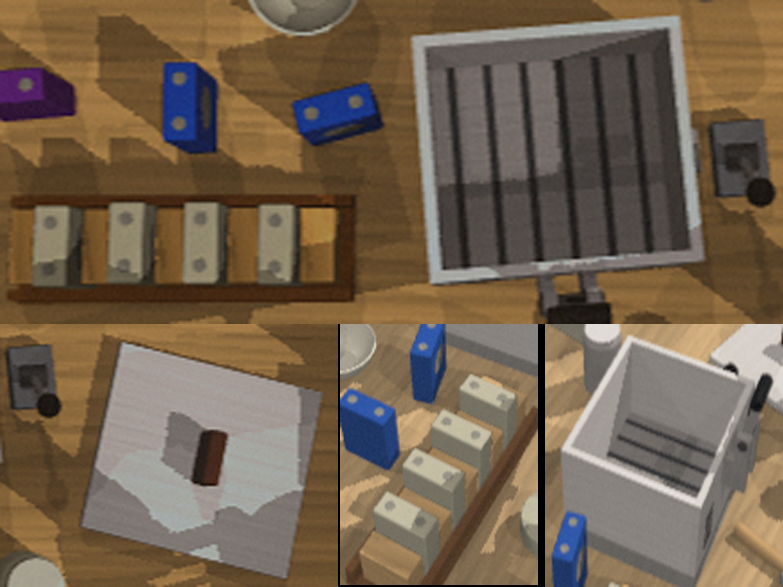

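```bash
cat > h.py <<'E'
import numpy as np, cv2
from cell import env
def ray(cam,uv,z):
    c=env.get_calibration(cam);E=np.array(c["extrinsics"])
    d=E[:3,:3]@np.array([(uv[0]-c["cx"])/c["fx"],(uv[1]-c["cy"])/c["fy"],1]);o=E[:3,3]
    return (o+d*(z-o[2])/d[2])[:2]
def quad(cam,pts,z,lx,ly):
    # pts TL,TR,BR,BL in top image: TL=+x+y, TR=+x-y, BR=-x-y, BL=-x+y
    P=np.array([ray(cam,p,z) for p in pts]);M=np.array([[lx,ly],[lx,-ly],[-lx,-ly],[-lx,ly]])/2
    c=P.mean(0);Q=P-c
    th=np.arctan2((M[:,0]*Q[:,1]-M[:,1]*Q[:,0]).sum(),(M*Q).sum())
    R=np.array([[np.cos(th),-np.sin(th)],[np.sin(th),np.cos(th)]])
    return c,np.degrees(th),P-(c+M@R.T)
E
cat > m.py <<'E'
from h import *
np.set_printoptions(precision=4,suppress=True)
A=lambda x,y:(140+x/2.7-.3,205+y/2.7-.3)
B=lambda x,y:(400+x/2.25-.3,240+(y-324)/2.25-.3)
print("box",*quad("top",[A(413,37),A(680,17),A(704,260),A(431,285)],.15,.21,.23))
print("lid",*quad("top",[B(120,342),B(321,393),B(290,577),B(81,526)],.02,.214,.234))
print("rack",*quad("top",[A(12,197),A(354,197),A(354,301),A(8,301)],.04,.1,.31))
for a,b in [((50,222),(50,267)),((126,219),(126,268)),((200,218),(198,266)),((277,219),(275,268))]:
    p,q=ray("top",A(*a),.115),ray("top",A(*b),.115);print("m",(p+q)/2,p-q)
print("sw",ray("top",A(760,191),.092),"clamp",ray("top",A(578,308),.235))
for q,z in(("can",.1),("bowl",.05)):
    r=env.regions_of("top",q)
    if r:x=r[0]["rect"];print(q,ray("top",((x[0]+x[2])/2,(x[1]+x[3])/2),z))
E
python3 m.py
```

```text
box [ 0.5464 -0.0334] 5.758096124493289 [[-0.     -0.0007]
 [-0.0008 -0.    ]
 [ 0.0013  0.0009]
 [-0.0005 -0.0002]]
lid [ 0.4673 -0.404 ] -12.652851326894796 [[-0.0005  0.0004]
 [-0.0028  0.0016]
 [ 0.0014 -0.0024]
 [ 0.0018  0.0004]]
rack [0.4601 0.3003] 1.1121357447156628 [[-0.0029  0.001 ]
 [-0.003  -0.    ]
 [ 0.0027 -0.0012]
 [ 0.0032  0.0002]]
m [0.459  0.3977] [0.0383 0.0024]
m [0.461  0.3332] [0.0417 0.0023]
m [0.4635 0.271 ] [0.041  0.0003]
m [0.4634 0.2052] [ 0.0419 -0.    ]
sw [ 0.5184 -0.2165] clamp [ 0.4131 -0.0463]
can [ 0.7312 -0.1717]
bowl [0.7125 0.1984]
```

Call:
send_rows(plan=[[48,0,0,-40,0,0,0.12],[48,0,0,-40,0,0,0.12],[48,40,-29,0,0,0,0],[48,40,-29,0,0,0,0],[48,40,-29,0,0,0,0],[48,40,-29,0,0,0,0],[48,40,-29,0,0,0,0],[48,40,-29,0,0,0,0],[48,40,-29,0,0,0,0]], grip_force=20)

```text
time_s: 2.0
tool_pos: [0.4471, -0.4152, 0.3029]
tool_rot: [180.0, -0.0, 1.5]
force: [0.9, 0.0, 0.1]
grip_width: 0.0482
```

Call:
send_rows(plan=[[48,17,-45,0,0,0,0],[48,17,-45,0,0,0,0],[48,17,-45,0,0,0,0],[48,17,-45,0,0,0,0],[48,17,-45,0,0,0,0],[48,17,-45,0,0,0,0],[48,17,-45,0,0,0,0],[48,1,-49,0,0,0,0],[48,1,-49,0,0,0,0],[48,1,-49,0,0,0,0],[48,0,0,0,0,0,0]])

```text
time_s: 3.1
tool_pos: [0.5542, 0.0585, 0.3033]
tool_rot: [-179.8, -0.1, 2.3]
force: [0.9, -0.7, -0.0]
grip_width: 0.048
```

Call:
send_rows(plan=[[48,-22,-37,0,0,0,0],[48,-22,-37,0,0,0,0],[48,-22,-37,20,0,0,0],[48,-22,-37,30,0,0,0],[48,0,0,40,0,0,0],[48,0,0,0,0,0,0]])

```text
time_s: 3.7
tool_pos: [0.4608, 0.1916, 0.2097]
tool_rot: [179.8, 0.5, 1.7]
force: [-0.1, -0.8, -0.7]
grip_width: 0.0479
```

```bash
cat >> h.py <<'E'
def go(x,y,z,yaw=None):
    o=env.get_obs();p=o["tool_pos"];w=np.radians(o["tool_rot"][2]);c,s=np.cos(w),np.sin(w)
    dx,dy,dz=np.array([x,y,z])-p
    print("pose",np.round(p,4),np.round(o["tool_rot"],2),"tool shift mm",np.round(1000*np.array([c*dx+s*dy,s*dx-c*dy,-dz]),1),"turn",None if yaw is None else round(-np.radians(yaw)+w,3))
E
python3 - <<'E'
from h import *
im=env.read_camera("top");s=env.read_camera("side")
a=cv2.resize(im[255:335,130:290],None,fx=3,fy=3)[:,:,::-1];b=cv2.resize(s[260:420,220:380],None,fx=2,fy=2)[:,:,::-1]
H=np.zeros((320,800,3),np.uint8);H[:240,:480]=a;H[:320,480:]=b;cv2.imwrite("pics/c1.png",H)
go(.463,.205,.079,1.4)
E
```

```text
pose [0.465  0.1914 0.2144] [1.7997e+02 2.0000e-02 1.4700e+00] tool shift mm [ -1.6 -13.7 135.4] turn 0.001
```

View pics/c1.png

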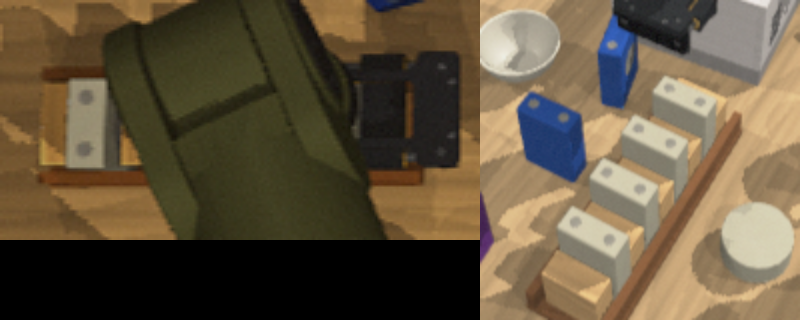

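```bash
python3 - <<'E'
from h import *
for a,b in [((669,86),(703,103)),((639,127),(672,144)),((607,172),(640,192)),((573,227),(607,246))]:
    f=lambda p:ray("side",(220+(p[0]-480)/2-.25,260+p[1]/2-.25),.115)
    print((f(a)+f(b))/2,f(b)-f(a))
E
```

```text
[0.45963163 0.20633525] [-0.04465658  0.00086217]
[0.46033285 0.27061471] [-0.04208117  0.00043621]
[0.45879777 0.33659266] [-0.04229654  0.00247768]
[0.45369584 0.40544732] [-0.04054522 -0.00013416]
```

Call:
send_rows(plan=[[48,-3,-14,25,0,0,0],[48,0,0,40,0,0,0],[48,0,0,40,0,0,0],[48,0,0,20,0,0,0],[48,0,0,10,0,0,0],[48,0,0,0,0,0,0],[48,0,0,0,0,0,0]])

```text
time_s: 4.5
tool_pos: [0.463, 0.2065, 0.0808]
tool_rot: [-180.0, -0.2, 1.5]
force: [0.2, 0.0, 0.4]
grip_width: 0.0481
```

Call:
send_rows(plan=[[20,0,0,0,0,0,0],[20,0,0,0,0,0,0],[20,0,0,0,0,0,0],[20,0,0,0,0,0,0],[20,0,0,0,0,0,0]], grip_force=40)

```text
time_s: 5.0
tool_pos: [0.4616, 0.2064, 0.0796]
tool_rot: [180.0, -0.1, 1.5]
force: [0.6, -1.4, 5.3]
grip_width: 0.0296
```

Call:
send_rows(plan=[[20,0,0,-15,0,0,0],[20,0,0,-25,0,0,0],[20,0,0,-35,0,0,0],[20,0,0,-35,0,0,0],[20,0,0,-35,0,0,0],[20,0,0,-35,0,0,0],[20,0,0,0,0,0,0],[20,0,0,0,0,0,0]])

```text
time_s: 5.8
tool_pos: [0.4608, 0.2064, 0.2592]
tool_rot: [180.0, -0.0, 1.6]
force: [-0.4, 0.5, -4.5]
grip_width: 0.0297
```

```bash
python3 - <<'E'
from h import *
go(.586,.026,.101)
E
```

```text
pose [0.4608 0.2064 0.2592] [ 1.7999e+02 -2.0000e-02  1.5500e+00] tool shift mm [120.2 183.7 158.2] turn None
```

Call:
send_rows(plan=[[20,20,30,0,0,0,0],[20,20,30,0,0,0,0],[20,20,30,0,0,0,0],[20,20,31,0,0,0,0],[20,20,31,0,0,0,0],[20,20,31,0,0,0,0],[20,0,0,0,0,0,-0.073],[20,0,0,0,0,0,0],[20,0,0,0,0,0,0]])

```text
time_s: 6.7
tool_pos: [0.5848, 0.0278, 0.2573]
tool_rot: [-179.9, 0.2, 5.7]
force: [0.4, 0.6, -2.9]
grip_width: 0.0297
```

Call:
send_rows(plan=[[20,0,0,30,0,0,0],[20,0,0,40,0,0,0],[20,0,0,35,0,0,0],[20,0,0,25,0,0,0],[20,0,0,18,0,0,0],[20,0,0,0,0,0,0],[20,0,0,5,0,0,0],[20,0,0,5,0,0,0],[20,0,0,0,0,0,0]])

```text
time_s: 7.6
tool_pos: [0.5861, 0.0268, 0.1012]
tool_rot: [180.0, -0.0, 5.7]
force: [-0.3, 0.1, -2.7]
grip_width: 0.0296
```

Call:
send_rows(plan=[[20,0,0,2,0,0,0],[20,0,0,0,0,0,0],[45,0,0,0,0,0,0],[45,0,0,0,0,0,0],[45,0,0,0,0,0,0],[45,0,0,-10,0,0,0],[45,0,0,-30,0,0,0],[45,0,0,-40,0,0,0],[45,0,0,-40,0,0,0],[45,0,0,-20,0,0,0.073],[48,0,0,0,0,0,0]])

```text
time_s: 8.7
tool_pos: [0.5882, 0.0271, 0.2438]
tool_rot: [180.0, -0.5, 1.5]
force: [0.8, -0.0, -1.6]
grip_width: 0.0466
```

Call:
send_rows(plan=[[48,-20,-41,0,0,0,0],[48,-20,-41,0,0,0,0],[48,-20,-41,0,0,0,0],[48,-20,-41,0,0,0,0],[48,-20,-41,0,0,0,0],[48,-18,-41,0,0,0,0],[48,0,0,0,0,0,0],[48,0,0,0,0,0,0]])

```text
time_s: 9.5
tool_pos: [0.4604, 0.2701, 0.2384]
tool_rot: [179.9, 0.0, 1.8]
force: [0.2, -1.1, -0.1]
grip_width: 0.0479
```

```bash
python3 - <<'E'
from h import *
go(.462,.270,.079,1.5)
E
```

```text
pose [0.4604 0.2701 0.2384] [1.7995e+02 4.0000e-02 1.7700e+00] tool shift mm [  1.6   0.2 159.4] turn 0.005
```

Call:
send_rows(plan=[[48,1,0,40,0,0,0],[48,0,0,45,0,0,0],[48,0,0,40,0,0,0],[48,0,0,25,0,0,0],[48,0,0,9,0,0,0],[48,0,0,0,0,0,0],[48,0,0,0,0,0,0],[20,0,0,0,0,0,0],[20,0,0,0,0,0,0],[20,0,0,0,0,0,0],[20,0,0,0,0,0,0],[20,0,0,0,0,0,0]])

```text
time_s: 10.7
tool_pos: [0.463, 0.2697, 0.0807]
tool_rot: [-180.0, -0.1, 1.5]
force: [-0.4, 0.5, 4.2]
grip_width: 0.0296
```

Call:
send_rows(plan=[[20,0,0,-15,0,0,0],[20,0,0,-25,0,0,0],[20,0,0,-35,0,0,0],[20,0,0,-35,0,0,0],[20,0,0,-35,0,0,0],[20,0,0,-35,0,0,0],[20,0,0,0,0,0,0],[20,0,0,0,0,0,0]])

```text
time_s: 11.5
tool_pos: [0.4623, 0.2694, 0.2605]
tool_rot: [180.0, -0.0, 1.5]
force: [0.2, -0.7, -4.1]
grip_width: 0.0298
```

```bash
python3 - <<'E'
from h import *
go(.597,-.0836,.101)
E
```

```text
pose [0.4623 0.2694 0.2605] [ 1.7999e+02 -4.0000e-02  1.5500e+00] tool shift mm [125.1 356.5 159.5] turn None
```

Call:
send_rows(plan=[[20,13,36,0,0,0,0],[20,13,36,0,0,0,0],[20,13,36,0,0,0,0],[20,13,36,0,0,0,0],[20,13,36,0,0,0,0],[20,12,36,0,0,0,0],[20,12,36,0,0,0,0],[20,12,35,0,0,0,0],[20,12,35,0,0,0,0],[20,12,35,0,0,0,0],[20,0,0,0,0,0,-0.073],[20,0,0,0,0,0,0]])

```text
time_s: 12.7
tool_pos: [0.5957, -0.0854, 0.2572]
tool_rot: [-179.9, 0.3, 5.6]
force: [-0.5, 0.8, -3.0]
grip_width: 0.0295
```

Call:
send_rows(plan=[[20,0,0,0,0,0,0],[20,0,0,30,0,0,0],[20,0,0,40,0,0,0],[20,0,0,35,0,0,0],[20,0,0,25,0,0,0],[20,0,0,18,0,0,0],[20,0,0,0,0,0,0],[20,0,0,5,0,0,0],[20,0,0,5,0,0,0],[20,0,0,0,0,0,0]])

```text
time_s: 13.7
tool_pos: [0.5971, -0.084, 0.1023]
tool_rot: [180.0, -0.0, 5.7]
force: [0.7, -0.1, -2.7]
grip_width: 0.0299
```

Call:
send_rows(plan=[[20,0,0,3,0,0,0],[20,0,0,0,0,0,0],[45,0,0,0,0,0,0],[45,0,0,0,0,0,0],[45,0,0,0,0,0,0],[45,0,0,-10,0,0,0],[45,0,0,-30,0,0,0],[45,0,0,-40,0,0,0],[45,0,0,-40,0,0,0],[45,0,0,-20,0,0,0.073],[48,0,0,0,0,0,0]])

```text
time_s: 14.8
tool_pos: [0.5993, -0.0841, 0.2438]
tool_rot: [179.9, -0.4, 1.5]
force: [-0.0, -0.5, -0.3]
grip_width: 0.0465
```

Call:
send_rows(plan=[[48,-13,-42,0,0,0,0],[48,-13,-42,0,0,0,0],[48,-13,-42,0,0,0,0],[48,-13,-42,0,0,0,0],[48,-13,-42,0,0,0,0],[48,-13,-42,0,0,0,0],[48,-12,-42,0,0,0,0],[48,-12,-42,0,0,0,0],[48,-12,-42,0,0,0,0],[48,-12,-42,0,0,0,0],[48,0,0,0,0,0,0],[48,0,0,0,0,0,0]])

```text
time_s: 16.0
tool_pos: [0.4585, 0.3332, 0.238]
tool_rot: [180.0, 0.1, 1.8]
force: [1.1, -0.6, 0.6]
grip_width: 0.048
```

```bash
python3 - <<'E'
from h import *
go(.461,.334,.079,1.5)
E
```

```text
pose [0.4585 0.3332 0.238 ] [1.7996e+02 9.0000e-02 1.7800e+00] tool shift mm [  2.5  -0.7 159. ] turn 0.005
```

Call:
send_rows(plan=[[48,1,-1,40,0,0,0],[48,0,0,45,0,0,0],[48,0,0,40,0,0,0],[48,0,0,25,0,0,0],[48,0,0,9,0,0,0],[48,0,0,0,0,0,0],[48,0,0,0,0,0,0],[20,0,0,0,0,0,0],[20,0,0,0,0,0,0],[20,0,0,0,0,0,0],[20,0,0,0,0,0,0],[20,0,0,0,0,0,0]])

```text
time_s: 17.2
tool_pos: [0.4612, 0.3337, 0.0807]
tool_rot: [-180.0, -0.1, 1.5]
force: [-0.0, -0.4, 4.1]
grip_width: 0.0297
```

Call:
send_rows(plan=[[20,0,0,-15,0,0,0],[20,0,0,-25,0,0,0],[20,0,0,-35,0,0,0],[20,0,0,-35,0,0,0],[20,0,0,-35,0,0,0],[20,0,0,-35,0,0,0],[20,0,0,0,0,0,0],[20,0,0,0,0,0,0]])

```text
time_s: 18.0
tool_pos: [0.4606, 0.3334, 0.2605]
tool_rot: [180.0, -0.0, 1.5]
force: [-0.7, -0.9, -3.0]
grip_width: 0.0299
```

```bash
python3 - <<'E'
from h import *
go(.507,-.0926,.101)
E
```

```text
pose [0.4606 0.3334 0.2605] [ 1.80e+02 -5.00e-02  1.55e+00] tool shift mm [ 34.9 427.1 159.5] turn None
```

Call:
send_rows(plan=[[20,20,38,0,0,0,0],[20,20,38,0,0,0,0],[20,20,38,0,0,0,0],[20,20,38,0,0,0,0],[20,-11,42,0,0,0,0],[20,-11,42,0,0,0,0],[20,-11,42,0,0,0,0],[20,-11,42,0,0,0,0],[20,0,36,0,0,0,0],[20,0,36,0,0,0,0],[20,-1,35,0,0,0,0],[20,0,0,0,0,0,-0.073]])

```text
time_s: 19.2
tool_pos: [0.5049, -0.0996, 0.2574]
tool_rot: [179.9, 0.3, 5.3]
force: [0.3, -0.6, -3.2]
grip_width: 0.0298
```

Call:
send_rows(plan=[[20,0,0,0,0,0,0],[20,0,0,0,0,0,0],[20,0,0,30,0,0,0],[20,0,0,40,0,0,0],[20,0,0,35,0,0,0],[20,0,0,25,0,0,0],[20,0,0,18,0,0,0],[20,0,0,0,0,0,0],[20,0,0,5,0,0,0],[20,0,0,5,0,0,0],[20,0,0,0,0,0,0]])

```text
time_s: 20.3
tool_pos: [0.5073, -0.0924, 0.1022]
tool_rot: [180.0, -0.0, 5.7]
force: [-0.0, 0.3, -1.8]
grip_width: 0.0301
```

Call:
send_rows(plan=[[20,0,0,3,0,0,0],[20,0,0,0,0,0,0],[45,0,0,0,0,0,0],[45,0,0,0,0,0,0],[45,0,0,0,0,0,0],[45,0,0,-10,0,0,0],[45,0,0,-30,0,0,0],[45,0,0,-40,0,0,0],[45,0,0,-40,0,0,0],[45,0,0,-20,0,0,0.073],[48,0,0,0,0,0,0]])

```text
time_s: 21.4
tool_pos: [0.5094, -0.0928, 0.2434]
tool_rot: [179.9, -0.4, 1.5]
force: [-0.1, 0.6, 0.2]
grip_width: 0.0468
```

Call:
send_rows(plan=[[48,0,-45,0,0,0,0],[48,0,-45,0,0,0,0],[48,0,-45,0,0,0,0],[48,0,-45,0,0,0,0],[48,-5,-44,0,0,0,0],[48,-5,-44,0,0,0,0],[48,-5,-44,0,0,0,0],[48,-5,-44,0,0,0,0],[48,-5,-45,0,0,0,0],[48,-5,-45,0,0,0,0],[48,-5,-45,0,0,0,0],[48,0,0,0,0,0,0]])

```text
time_s: 22.6
tool_pos: [0.4538, 0.4046, 0.2377]
tool_rot: [-179.7, 0.3, 2.3]
force: [-0.4, 0.8, -0.3]
grip_width: 0.0481
```

Call:
send_rows(plan=[[48,0,0,0,0,0,0],[48,0,0,0,0,0,0]])

```text
time_s: 22.8
tool_pos: [0.4595, 0.3958, 0.2381]
tool_rot: [179.9, 0.0, 1.5]
force: [-0.2, -0.3, 0.1]
grip_width: 0.048
```

```bash
python3 - <<'E'
from h import *
go(.459,.398,.079,1.5)
E
```

```text
pose [0.4595 0.3958 0.2381] [1.799e+02 4.000e-02 1.480e+00] tool shift mm [ -0.5  -2.2 159.1] turn -0.0
```

Call:
send_rows(plan=[[48,0,-2,40,0,0,0],[48,0,0,45,0,0,0],[48,0,0,40,0,0,0],[48,0,0,25,0,0,0],[48,0,0,9,0,0,0],[48,0,0,0,0,0,0],[48,0,0,0,0,0,0],[20,0,0,0,0,0,0],[20,0,0,0,0,0,0],[20,0,0,0,0,0,0],[20,0,0,0,0,0,0],[20,0,0,0,0,0,0]])

```text
time_s: 24.0
tool_pos: [0.4594, 0.3996, 0.0807]
tool_rot: [-180.0, -0.1, 1.5]
force: [-0.8, -1.3, 4.9]
grip_width: 0.03
```

Call:
send_rows(plan=[[20,0,0,-15,0,0,0],[20,0,0,-25,0,0,0],[20,0,0,-35,0,0,0],[20,0,0,-35,0,0,0],[20,0,0,-35,0,0,0],[20,0,0,-35,0,0,0],[20,0,0,0,0,0,0],[20,0,0,0,0,0,0]])

```text
time_s: 24.8
tool_pos: [0.4587, 0.3995, 0.2605]
tool_rot: [-180.0, -0.0, 1.6]
force: [-1.1, 0.4, -3.6]
grip_width: 0.0297
```

```bash
python3 - <<'E'
from h import *
go(.496,.018,.101)
E
```

```text
pose [0.4587 0.3995 0.2605] [-1.7998e+02 -4.0000e-02  1.5600e+00] tool shift mm [ 26.9 382.4 159.5] turn None
```

Call:
send_rows(plan=[[20,4,40,0,0,0,0],[20,5,45,0,0,0,0],[20,5,45,0,0,0,0],[20,5,45,0,0,0,0],[20,4,45,0,0,0,0],[20,4,45,0,0,0,0],[20,0,45,0,0,0,0],[20,0,40,0,0,0,0],[20,0,32,0,0,0,0],[20,0,0,0,0,0,-0.073],[20,0,0,0,0,0,0],[20,0,0,0,0,0,0]])

```text
time_s: 26.0
tool_pos: [0.4954, 0.019, 0.2587]
tool_rot: [-179.9, 0.1, 5.7]
force: [-0.4, 0.1, -2.1]
grip_width: 0.0299
```

Call:
send_rows(plan=[[20,0,0,30,0,0,0],[20,0,0,40,0,0,0],[20,0,0,35,0,0,0],[20,0,0,25,0,0,0],[20,0,0,18,0,0,0],[20,0,0,0,0,0,0],[20,0,0,5,0,0,0],[20,0,0,5,0,0,0],[20,0,0,0,0,0,0]])

```text
time_s: 26.9
tool_pos: [0.4963, 0.0184, 0.1021]
tool_rot: [180.0, -0.0, 5.7]
force: [-0.7, -0.4, -2.5]
grip_width: 0.0297
```

Call:
send_rows(plan=[[20,0,0,3,0,0,0],[20,0,0,0,0,0,0],[45,0,0,0,0,0,0],[45,0,0,0,0,0,0],[45,0,0,0,0,0,0],[45,0,0,-10,0,0,0],[45,0,0,-30,0,0,0],[45,0,0,-40,0,0,0],[45,0,0,-50,0,0,0],[45,0,0,-50,0,0,0],[45,0,0,-20,0,0,0],[60,0,0,0,0,0,0]])

```text
time_s: 28.1
tool_pos: [0.4982, 0.0186, 0.3036]
tool_rot: [179.9, -0.4, 5.7]
force: [-0.2, 0.0, -0.5]
grip_width: 0.0477
```

Call:
send_rows(plan=[[60,0,-46,0,0,0,0],[60,0,-46,0,0,0,0],[60,0,-46,0,0,0,0],[60,0,-46,0,0,0,0],[60,0,-46,0,0,0,0],[60,0,-46,0,0,0,0],[60,0,0,0,0,0,0]])

```text
time_s: 28.8
tool_pos: [0.4645, 0.3003, 0.2982]
tool_rot: [-179.7, 0.2, 6.4]
force: [-1.2, 0.6, 0.9]
grip_width: 0.0599
```

```bash
python3 - <<'E'
from h import *
im=env.read_camera("top");s=env.read_camera("side")
a=cv2.resize(im[200:330,280:440],None,fx=2.5,fy=2.5,interpolation=2);b=cv2.resize(im[235:365,420:560],None,fx=2.5,fy=2.5,interpolation=2)
c=cv2.resize(s[150:310,270:470],None,fx=1.6,fy=1.6,interpolation=2)
H=np.zeros((600,800,3),np.uint8);H[:325,:400]=a;H[:325,400:750]=b;H[330:586,:320]=c;cv2.imwrite("pics/c2.png",H[:,:,::-1])
E
```

```text
(no output)
```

View pics/c2.png

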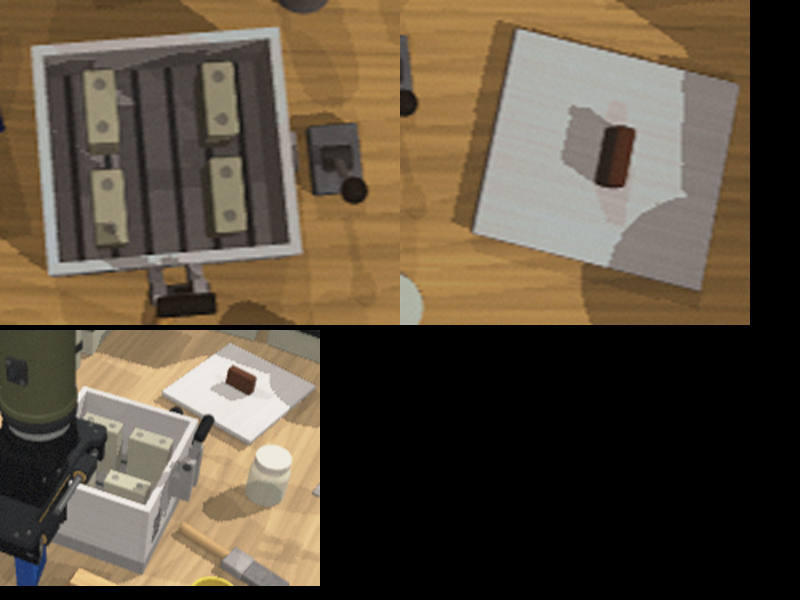

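```bash
cat > m2.py <<'E'
from h import *
np.set_printoptions(precision=4,suppress=True)
A=lambda x,y:(280+x/2.5-.3,200+y/2.5-.3)
B=lambda x,y:(420+(x-400)/2.5-.3,235+y/2.5-.3)
print("box",*quad("top",[A(33,46),A(279,28),A(301,252),A(50,275)],.15,.21,.23))
print("lid",*quad("top",[B(515,28),B(740,83),B(702,290),B(474,233)],.02,.214,.234))
print("handle top",ray("top",B(620,155),.06),"ball",ray("top",A(353,189),.092),"bar",ray("top",A(186,302),.235))
p,q=ray("top",B(627,126),.06),ray("top",B(611,186),.06);print(np.degrees(np.arctan2((p-q)[1],(p-q)[0])))
E
python3 m2.py
```

```text
box [ 0.5472 -0.0334] 5.746088114057565 [[-0.0002 -0.0012]
 [-0.0014  0.0006]
 [ 0.0016  0.0016]
 [-0.0001 -0.001 ]]
lid [ 0.4725 -0.4368] -12.73089538183755 [[-0.0005  0.0008]
 [-0.0008 -0.    ]
 [ 0.0004  0.0002]
 [ 0.0009 -0.001 ]]
handle top [ 0.4731 -0.4346] ball [ 0.5187 -0.2158] bar [ 0.4096 -0.047 ]
-16.684500681332715
```

Call:
send_rows(plan=[[60,0,47,0,0,0,0],[60,0,47,0,0,0,0],[60,0,47,0,0,0,0],[60,0,47,0,0,0,0],[60,0,47,0,0,0,0],[60,0,47,0,0,0,0],[60,0,47,0,0,0,0],[60,0,47,0,0,0,0],[60,0,47,0,0,0,0],[60,0,47,0,0,0,0],[60,0,47,0,0,0,0]])

```text
time_s: 30.0
tool_pos: [0.5185, -0.2256, 0.2987]
tool_rot: [180.0, 0.1, 5.5]
force: [0.9, 0.2, 0.0]
grip_width: 0.0602
```

Call:
send_rows(plan=[[60,0,0,0,0,0,0.11],[60,0,0,0,0,0,0.11],[60,0,0,0,0,0,0.102],[55,0,0,0,0,0,0],[55,0,0,0,0,0,0]])

```text
time_s: 30.5
tool_pos: [0.5192, -0.2228, 0.2987]
tool_rot: [180.0, 0.0, -12.7]
force: [-0.2, 0.2, 0.0]
grip_width: 0.0559
```

```bash
python3 - <<'E'
from h import *
go(.4727,-.4363,.026,-12.73)
E
```

```text
pose [ 0.5192 -0.2228  0.2987] [ 1.7997e+02  4.0000e-02 -1.2710e+01] tool shift mm [  1.6 218.5 272.7] turn 0.0
```

Call:
send_rows(plan=[[55,0,44,0,0,0,0],[55,0,44,0,0,0,0],[55,0,44,0,0,0,0],[55,0,43,20,0,0,0],[55,1,43,20,0,0,0],[55,0,0,45,0,0,0],[55,0,0,45,0,0,0],[55,0,0,45,0,0,0],[55,0,0,20,0,0,0],[55,0,0,0,0,0,0],[55,0,0,0,0,0,0]])

```text
time_s: 31.6
tool_pos: [0.4731, -0.435, 0.1046]
tool_rot: [180.0, -0.0, -12.7]
force: [-0.1, 0.1, 0.8]
grip_width: 0.0549
```

```bash
python3 - <<'E'
from h import *
im=env.read_camera("top");s=env.read_camera("side")
b=cv2.resize(im[235:365,420:560],None,fx=2.5,fy=2.5,interpolation=2)
c=cv2.resize(s[130:240,350:480],None,fx=3,fy=3,interpolation=2)
H=np.zeros((335,800,3),np.uint8);H[:325,:350]=b;H[:330,360:750]=c;cv2.imwrite("pics/c3.png",H[:,:,::-1])
go(.4727,-.4363,.026,-12.73)
E
```

```text
pose [ 0.4743 -0.4356  0.1064] [179.88  -0.19 -12.71] tool shift mm [-1.4  1.  80.4] turn 0.0
```

View pics/c3.png

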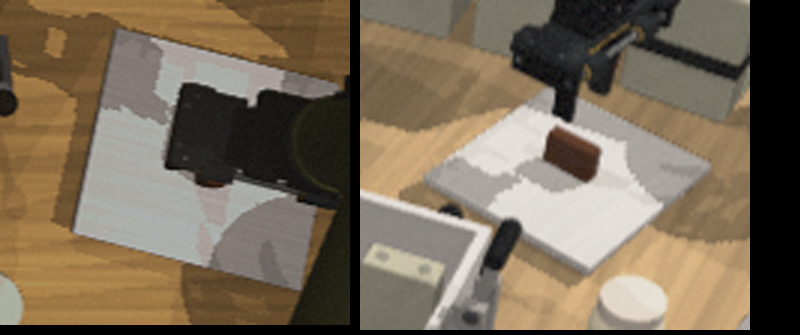

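Call:
send_rows(plan=[[55,-1,1,30,0,0,0],[55,0,0,28,0,0,0],[55,0,0,12,0,0,0],[55,0,0,8,0,0,0],[55,0,0,0,0,0,0],[55,0,0,0,0,0,0]])

```text
time_s: 32.3
tool_pos: [0.4729, -0.436, 0.0275]
tool_rot: [179.9, -0.1, -12.7]
force: [0.4, -0.4, 0.9]
grip_width: 0.055
```

Call:
send_rows(plan=[[10,0,0,0,0,0,0],[10,0,0,0,0,0,0],[10,0,0,0,0,0,0],[10,0,0,0,0,0,0],[10,0,0,0,0,0,0],[10,0,0,0,0,0,0]], grip_force=60)

```text
time_s: 32.9
tool_pos: [0.4718, -0.4359, 0.0261]
tool_rot: [180.0, -0.0, -12.8]
force: [0.2, -1.0, 0.2]
grip_width: 0.0193
```

Call:
send_rows(plan=[[10,0,0,-10,0,0,0],[10,0,0,-20,0,0,0],[10,0,0,-30,0,0,0],[10,0,0,-40,0,0,0],[10,0,0,-40,0,0,0],[10,0,0,-40,0,0,0],[10,0,0,-40,0,0,0],[10,0,0,-30,0,0,0],[10,0,0,0,0,0,0],[10,0,0,0,0,0,0]])

```text
time_s: 33.9
tool_pos: [0.4716, -0.4346, 0.2746]
tool_rot: [-179.9, 0.1, -12.7]
force: [0.9, -0.2, -6.8]
grip_width: 0.0197
```

Call:
send_rows(plan=[[10,0,0,-15,0,0,-0.08],[10,0,0,-15,0,0,-0.08],[10,0,0,0,0,0,-0.08],[10,0,0,0,0,0,-0.082],[10,0,0,0,0,0,0],[10,0,0,0,0,0,0]])

```text
time_s: 34.5
tool_pos: [0.4711, -0.4346, 0.3031]
tool_rot: [-179.8, 0.2, 5.6]
force: [0.1, 0.8, -5.7]
grip_width: 0.0195
```

Call:
send_rows(plan=[[10,8,-25,0,0,0,0],[10,11,-36,0,0,0,0],[10,11,-36,0,0,0,0],[10,11,-36,0,0,0,0],[10,11,-36,0,0,0,0],[10,11,-36,0,0,0,0],[10,11,-36,0,0,0,0],[10,11,-36,0,0,0,0],[10,11,-36,0,0,0,0],[10,11,-36,0,0,0,0],[10,8,-25,0,0,0,0],[10,0,-15,0,0,0,0]])

```text
time_s: 35.7
tool_pos: [0.5475, -0.0332, 0.3051]
tool_rot: [-179.9, 0.0, 5.9]
force: [-0.1, -1.0, -6.5]
grip_width: 0.0196
```

Call:
send_rows(plan=[[10,0,0,0,0,0,0],[10,0,0,0,0,0,0],[10,0,0,0,0,0,0]])

```text
time_s: 36.0
tool_pos: [0.5473, -0.0395, 0.3056]
tool_rot: [179.9, 0.0, 5.5]
force: [0.0, -0.1, -5.3]
grip_width: 0.0196
```

```bash
python3 - <<'E'
from h import *
im=env.read_camera("top");s=env.read_camera("side")
b=cv2.resize(im[185:345,270:450],None,fx=2.5,fy=2.5,interpolation=2)
c=cv2.resize(s[120:320,250:420],None,fx=2,fy=2,interpolation=2)
H=np.zeros((400,800,3),np.uint8);H[:400,:450]=b;H[:400,460:800]=c;cv2.imwrite("pics/c4.png",H[:,:,::-1])
go(.5468,-.0334,.168,5.75)
E
```

```text
pose [ 0.5475 -0.0388  0.3057] [1.7997e+02 3.0000e-02 5.5200e+00] tool shift mm [-1.000e-01 -5.500e+00  1.377e+02] turn -0.004
```

View pics/c4.png

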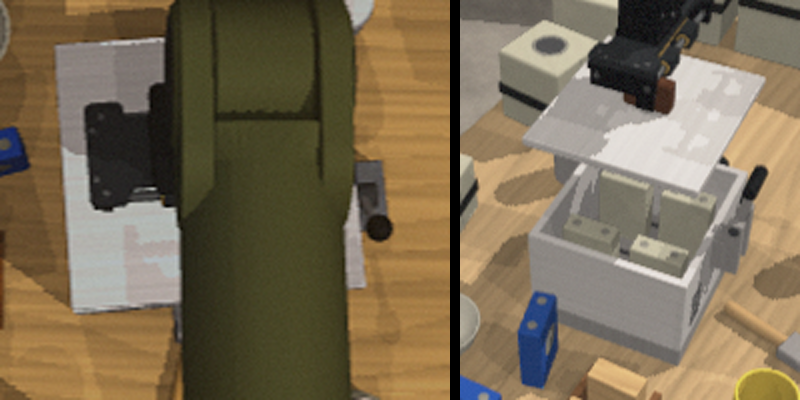

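```bash
python3 - <<'E'
from h import *
np.set_printoptions(precision=4,suppress=True)
z=.2997
P=[ray("top",(270+x/2.5-.3,185+y/2.5-.3),z) for x,y in[(56,44),(74,312),(364,288)]]
print(P,"centre",(P[0]+P[2])/2,"yaw",np.degrees(np.arctan2(*(P[0]-P[1])[::-1])),np.degrees(np.arctan2(*(P[1]-P[2])[::-1]))-90,np.linalg.norm(P[0]-P[1]),np.linalg.norm(P[1]-P[2]))
Q=[ray("side",(250+(x-460)/2-.3,120+y/2-.3),z) for x,y in[(525,140),(700,187),(765,78)]]
print("side",Q,"centre",(Q[0]+Q[2])/2,np.linalg.norm(Q[0]-Q[1]),np.linalg.norm(Q[1]-Q[2]))
# box rim in side view corners (outer)
S=[ray("side",(250+(x-460)/2-.3,120+y/2-.3),.15) for x,y in[(529,236),(684,295)]]
print("box side BL? ",S)
E
```

```text
[array([0.6439, 0.0855]), array([0.4293, 0.0656]), array([ 0.4522, -0.1631])] centre [ 0.548  -0.0388] yaw 5.300253476240208 5.722663218185431 0.21557464672043916 0.22982629990960493
side [array([0.6344, 0.0921]), array([0.4304, 0.0618]), array([ 0.4505, -0.1588])] centre [ 0.5425 -0.0334] 0.2062816435388544 0.22148710592753038
box side BL?  [array([0.6349, 0.0951]), array([0.4264, 0.0838])]
```

Call:
send_rows(plan=[[10,0,-5,20,0,0,-0.003],[10,0,0,30,0,0,0],[10,0,0,30,0,0,0],[10,0,0,20,0,0,0],[10,0,0,10,0,0,0],[10,0,0,5,0,0,0],[10,0,0,0,0,0,0],[10,0,0,0,0,0,0],[10,0,0,0,0,0,0]])

```text
time_s: 37.0
tool_pos: [0.548, -0.0318, 0.1922]
tool_rot: [180.0, -0.1, 5.9]
force: [0.5, -0.1, -6.3]
grip_width: 0.0192
```

```bash
python3 - <<'E'
from h import *
im=env.read_camera("top");s=env.read_camera("side")
b=cv2.resize(im[185:345,270:450],None,fx=2.5,fy=2.5,interpolation=2)
c=cv2.resize(s[170:310,270:410],None,fx=2.8,fy=2.8,interpolation=2)
H=np.zeros((400,850,3),np.uint8);H[:400,:450]=b;H[:392,455:847]=c;cv2.imwrite("pics/c5.png",H[:,:800,::-1])
go(.547,-.0334,.168,5.75)
E
```

```text
pose [ 0.5477 -0.0317  0.1919] [ 1.7997e+02 -8.0000e-02  5.8900e+00] tool shift mm [-0.8  1.6 23.9] turn 0.003
```

View pics/c5.png

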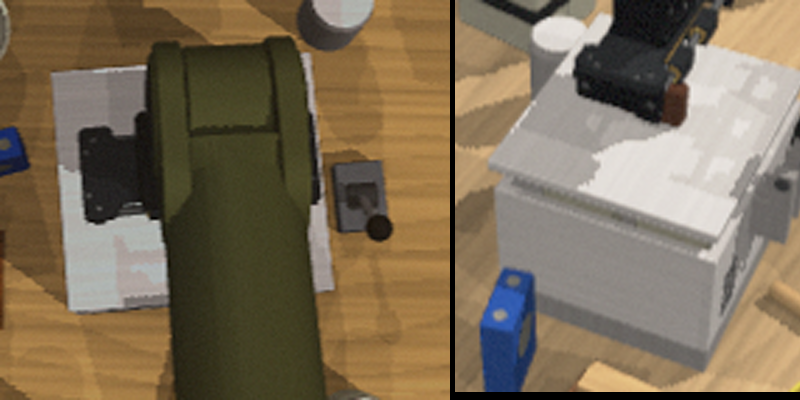

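Call:
send_rows(plan=[[10,-1,1,4,0,0,0.002],[10,0,0,5,0,0,0],[10,0,0,5,0,0,0],[10,0,0,4,0,0,0],[10,0,0,2,0,0,0],[10,0,0,2,0,0,0],[10,0,0,0,0,0,0],[10,0,0,0,0,0,0]])

```text
time_s: 37.9
tool_pos: [0.5463, -0.0328, 0.169]
tool_rot: [180.0, -0.0, 5.8]
force: [-0.8, -0.1, -5.1]
grip_width: 0.0196
```

Call:
send_rows(plan=[[10,0,0,1,0,0,0],[10,0,0,1,0,0,0],[10,0,0,0,0,0,0],[10,0,0,0,0,0,0]])

```text
time_s: 38.3
tool_pos: [0.5465, -0.0328, 0.168]
tool_rot: [180.0, -0.0, 5.8]
force: [-2.8, 0.8, 3.6]
grip_width: 0.0193
```

Call:
send_rows(plan=[[45,0,0,0,0,0,0],[45,0,0,0,0,0,0],[45,0,0,0,0,0,0],[45,0,0,-10,0,0,0],[45,0,0,-30,0,0,0],[45,0,0,-45,0,0,0],[45,0,0,-45,0,0,0],[45,0,0,0,0,0,0]])

```text
time_s: 39.1
tool_pos: [0.5497, -0.0324, 0.3046]
tool_rot: [179.8, -0.7, 5.8]
force: [1.0, 0.6, -0.8]
grip_width: 0.0448
```

Call:
send_rows(plan=[[80,0,0,0,0,0,-0.143],[80,0,0,0,0,0,-0.143],[80,0,0,0,0,0,-0.143],[80,0,0,0,0,0,-0.143],[80,0,0,0,0,0,-0.143],[80,0,0,0,0,0,-0.143],[80,0,0,0,0,0,-0.143],[80,0,0,0,0,0,-0.143],[80,0,0,0,0,0,-0.143],[80,0,0,0,0,0,-0.143],[80,0,0,0,0,0,-0.14],[80,0,0,0,0,0,0]])

```text
time_s: 40.3
tool_pos: [0.5463, -0.0328, 0.2972]
tool_rot: [180.0, 0.0, 95.8]
force: [0.8, -0.9, 0.3]
grip_width: 0.0802
```

```bash
python3 - <<'E'
from h import *
im=env.read_camera("top");s=env.read_camera("side")
b=cv2.resize(im[185:345,270:450],None,fx=2.5,fy=2.5,interpolation=2)
c=cv2.resize(s[170:310,270:390],None,fx=2.8,fy=2.8,interpolation=2)
H=np.zeros((400,800,3),np.uint8);H[:400,:450]=b;H[:392,455:791]=c;cv2.imwrite("pics/c6.png",H[:,:,::-1])
go(.4305,-.025,.222,95.75); print(env.get_obs()["qpos"])
E
```

```text
pose [ 0.5463 -0.0328  0.2971] [1.7998e+02 1.0000e-02 9.5540e+01] tool shift mm [  19.  -114.5   75.1] turn -0.004
[ 38.28592006   7.05695859 -40.98464504  89.94656377   4.6466934
  84.71350798   2.62689819]
```

View pics/c6.png

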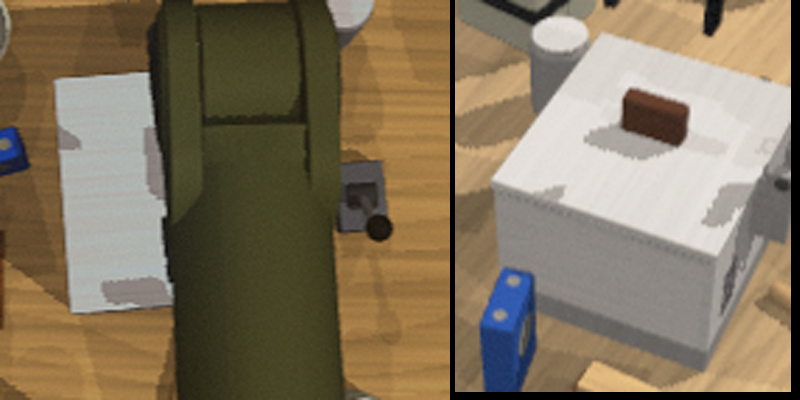

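Call:
send_rows(plan=[[80,6,-38,0,0,0,0],[80,6,-38,0,0,0,0],[80,7,-38,0,0,0,0],[80,0,0,0,0,0,0],[80,0,0,0,0,0,0],[80,0,0,20,0,0,0],[80,0,0,20,0,0,0],[80,0,0,0,0,0,0]])

```text
time_s: 41.2
tool_pos: [0.4303, -0.0251, 0.2547]
tool_rot: [-179.8, -0.1, 95.7]
force: [-0.0, 0.2, 0.2]
grip_width: 0.0798
```

```bash
python3 - <<'E'
from h import *
s=env.read_camera("side")
c=cv2.resize(s[150:280,320:450],None,fx=4,fy=4,interpolation=2)
cv2.imwrite("pics/c7.png",c[:,:,::-1])
go(.4305,-.025,.222,95.75)
E
```

```text
pose [ 0.431  -0.0251  0.2561] [-1.7988e+02 -1.1000e-01  9.5720e+01] tool shift mm [ 0.2 -0.5 34.1] turn -0.001
```

View pics/c7.png

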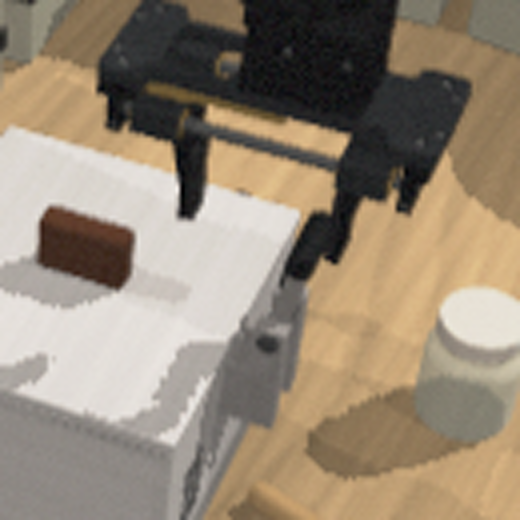

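Call:
send_rows(plan=[[80,0,0,10,0,0,0],[80,0,0,10,0,0,0],[80,0,0,8,0,0,0],[80,0,0,6,0,0,0],[80,0,0,0,0,0,0],[80,0,0,0,0,0,0]])

```text
time_s: 41.85
tool_pos: [0.431, -0.0253, 0.223]
tool_rot: [180.0, 0.0, 95.7]
force: [0.1, 0.5, 1.2]
grip_width: 0.0799
```

Call:
send_rows(plan=[[80,0,8,0,0,0,0],[80,0,8,0,0,0,0],[80,0,8,0,0,0,0],[80,0,8,0,0,0,0],[80,0,8,2,0,0,0],[80,0,8,3,0,0,0],[80,0,7,4,0,0,0],[80,0,6,4,0,0,0],[80,0,5,4,0,0,0],[80,0,0,0,0,0,0]])

```text
time_s: 42.85
tool_pos: [0.4971, -0.0181, 0.2051]
tool_rot: [-180.0, -0.1, 95.8]
force: [0.6, 1.6, -1.4]
grip_width: 0.08
```

```bash
python3 - <<'E'
from h import *
s=env.read_camera("side")
c=cv2.resize(s[150:280,320:450],None,fx=4,fy=4,interpolation=2)
cv2.imwrite("pics/c8.png",c[:,:,::-1])
E
```

```text
(no output)
```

View pics/c8.png

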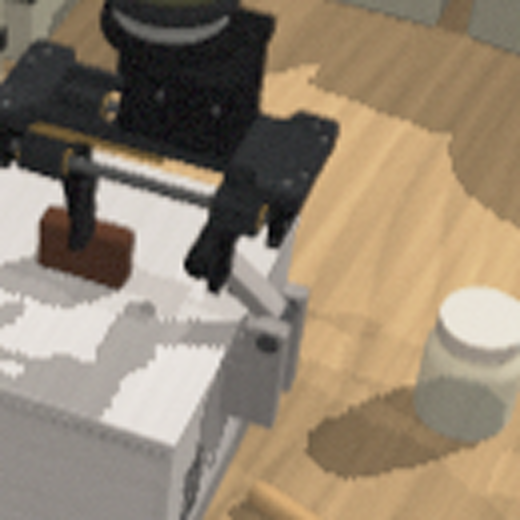

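Call:
send_rows(plan=[[80,0,2,-15,0,0,0],[80,0,0,-30,0,0,0],[0,0,0,0,0,0,0],[0,-10,-10,0,0,0,0],[0,-10,-11,0,0,0,0],[0,0,0,0,0,0,0],[0,0,0,0,0,0,0],[0,0,0,0,0,0,0],[0,0,0,15,0,0,0],[0,0,0,10,0,0,0],[0,0,0,8,0,0,0],[0,0,0,0,0,0,0]], grip_force=20)

```text
time_s: 44.1
tool_pos: [0.4788, -0.0403, 0.2163]
tool_rot: [-179.9, -0.1, 95.8]
force: [-0.3, 0.2, -0.4]
grip_width: 0.0079
```

Call:
send_rows(plan=[[0,0,0,6,0,0,0],[0,0,0,6,0,0,0],[0,0,0,6,0,0,0],[0,0,0,6,0,0,0],[0,0,0,5,0,0,0],[0,0,0,4,0,0,0],[0,0,0,0,0,0,0],[0,0,0,0,0,0,0]])

```text
time_s: 44.9
tool_pos: [0.4791, -0.0405, 0.1845]
tool_rot: [-179.9, -0.0, 95.7]
force: [-0.6, 0.4, 0.5]
grip_width: 0.0007
```

Call:
send_rows(plan=[[0,0,0,1,0,0,0],[0,0,0,1,0,0,0],[0,0,0,1,0,0,0],[0,0,0,1,0,0,0],[0,0,0,0,0,0,0],[0,0,0,0,0,0,0]])

```text
time_s: 45.5
tool_pos: [0.4799, -0.0406, 0.1817]
tool_rot: [180.0, 0.0, 95.7]
force: [-0.6, -0.0, 5.2]
grip_width: 0.0002
```

```bash
python3 - <<'E'
from h import *
s=env.read_camera("side")
c=cv2.resize(s[150:280,320:450],None,fx=4,fy=4,interpolation=2)
cv2.imwrite("pics/c9.png",c[:,:,::-1])
E
```

```text
(no output)
```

View pics/c9.png

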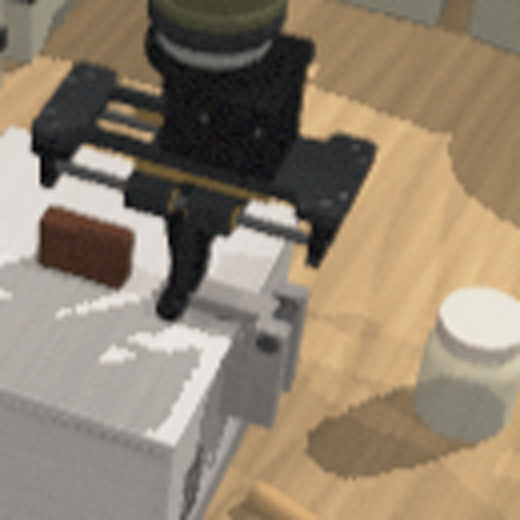

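Call:
send_rows(plan=[[0,0,0,2,0,0,0],[0,0,0,0,0,0,0],[0,0,0,0,0,0,0]])

```text
time_s: 45.85
tool_pos: [0.48, -0.0406, 0.1814]
tool_rot: [180.0, 0.1, 95.7]
force: [-5.4, 0.4, 15.4]
grip_width: 0.0005
```

Call:
send_rows(plan=[[0,0,0,-20,0,0,0],[0,0,0,-40,0,0,0],[0,0,0,-42,0,0,0],[0,-45,-6,0,0,0,0],[0,-45,-6,0,0,0,0],[0,-45,-6,0,0,0,0],[0,-44,-6,0,0,0,0],[0,0,0,0,0,0,0],[0,0,0,0,0,0,0]])

```text
time_s: 46.75
tool_pos: [0.4733, -0.2219, 0.2804]
tool_rot: [-180.0, -0.1, 95.6]
force: [0.8, 1.2, 0.2]
grip_width: 0.0006
```

```bash
python3 - <<'E'
from h import *
im=env.read_camera("top")
c=cv2.resize(im[195:345,280:460],None,fx=4,fy=4,interpolation=2)
cv2.imwrite("pics/c10.png",c[:,:,::-1])
go(.4753,-.2205,.081)
E
```

```text
pose [ 0.4737 -0.2203  0.2807] [-1.7999e+02 -7.0000e-02  9.5740e+01] tool shift mm [ -0.4   1.5 199.7] turn None
```

View pics/c10.png

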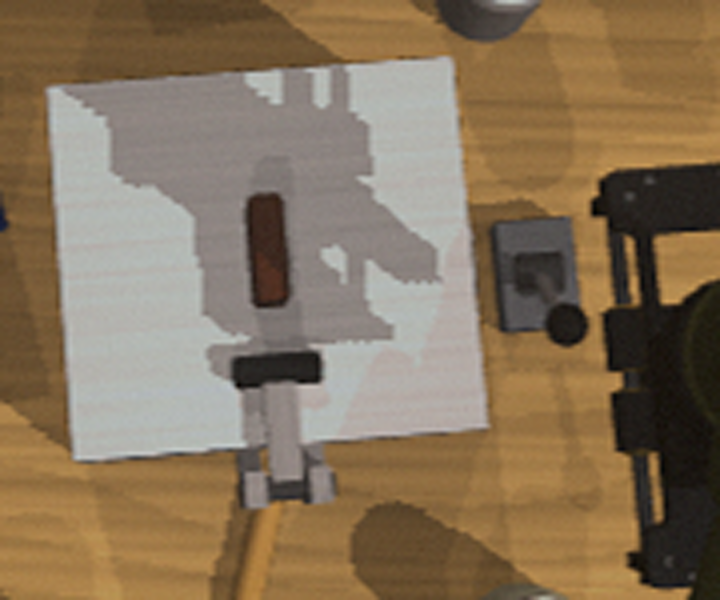

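Call:
send_rows(plan=[[0,0,0,40,0,0,0],[0,0,0,50,0,0,0],[0,0,0,50,0,0,0],[0,0,0,40,0,0,0],[0,0,0,20,0,0,0],[0,0,0,0,0,0,0],[0,0,0,0,0,0,0]])

```text
time_s: 47.5
tool_pos: [0.4745, -0.2198, 0.0818]
tool_rot: [180.0, 0.0, 95.9]
force: [-0.1, 0.9, -0.1]
grip_width: 0.0003
```

Call:
send_rows(plan=[[0,0,10,0,0,0,0],[0,0,12,0,0,0,0],[0,0,12,0,0,0,0],[0,0,12,0,0,0,0],[0,0,12,0,0,0,0],[0,0,12,0,0,0,0],[0,0,10,0,0,0,0],[0,0,8,0,0,0,0],[0,0,4,0,0,0,0],[0,0,0,0,0,0,0],[0,0,0,0,0,0,0]])

```text
time_s: 48.6
tool_pos: [0.5652, -0.2118, 0.0809]
tool_rot: [180.0, 0.0, 95.7]
force: [-0.5, -0.3, 0.4]
grip_width: 0.0003
```

Push on in small steps until the stop is felt.

Call:
send_rows(plan=[[0,0,2,0,0,0,0],[0,0,2,0,0,0,0],[0,0,2,0,0,0,0],[0,0,0,0,0,0,0],[0,0,0,0,0,0,0]])

```text
time_s: 49.1
tool_pos: [0.5712, -0.2113, 0.081]
tool_rot: [180.0, 0.0, 95.7]
force: [-0.4, -0.9, 0.4]
grip_width: 0.0003
```

```bash
python3 - <<'E'
from h import *
im=env.read_camera("top");s=env.read_camera("side")
b=cv2.resize(im[195:345,280:460],None,fx=2.2,fy=2.2,interpolation=2)
c=cv2.resize(s[130:260,270:400],None,fx=3,fy=3,interpolation=2)
H=np.zeros((390,790,3),np.uint8);H[:330,:396]=b;H[:390,400:790]=c;cv2.imwrite("pics/c11.png",H[:,:,::-1])
E
```

```text
(no output)
```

View pics/c11.png

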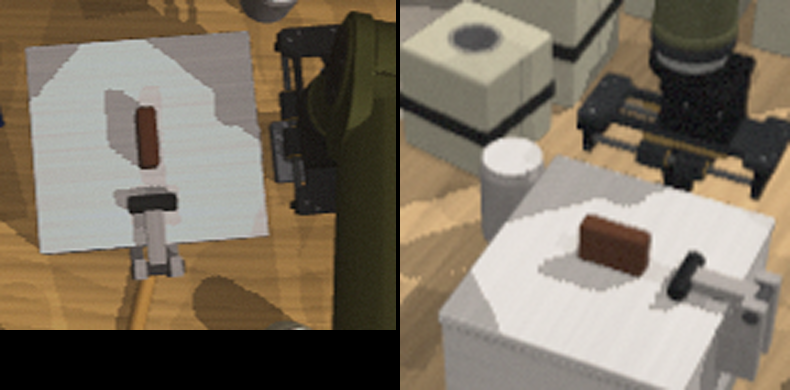

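Call:
send_rows(plan=[[0,0,2,0,0,0,0],[0,0,2,0,0,0,0],[0,0,2,0,0,0,0],[0,0,0,0,0,0,0]])

```text
time_s: 49.6
tool_pos: [0.5733, -0.2112, 0.0806]
tool_rot: [-179.5, -0.0, 95.7]
force: [-11.5, 1.5, 6.8]
grip_width: 0.0006
```

Call:
send_rows(plan=[[0,0,2,0,0,0,0],[0,0,2,0,0,0,0],[0,0,0,0,0,0,0]])

```text
time_s: 49.9
tool_pos: [0.5735, -0.2112, 0.0805]
tool_rot: [-179.0, -0.1, 95.6]
force: [-21.3, 0.3, 14.9]
grip_width: 0.0007
```

Call:
send_rows(plan=[[0,0,-8,0,0,0,0],[0,0,-20,0,0,0,0],[0,0,0,-30,0,0,0],[0,0,0,-50,0,0,0],[0,0,0,-50,0,0,0],[0,0,0,-50,0,0,0],[0,-45,0,0,0,0,0],[0,-45,0,0,0,0,0],[0,-45,0,0,0,0,0],[0,-45,0,0,0,0,0],[0,0,0,0,0,0,0],[0,0,0,0,0,0,0]])

```text
time_s: 51.1
tool_pos: [0.5713, -0.3932, 0.2601]
tool_rot: [180.0, -0.1, 95.6]
force: [-0.7, 0.0, 0.6]
grip_width: 0.0004
```

```bash
python3 - <<'E'
from h import *
im=env.read_camera("top");s=env.read_camera("side")
b=cv2.resize(im[160:330,220:440],None,fx=1.8,fy=1.8,interpolation=2)
c=cv2.resize(s[160:310,270:410],None,fx=2.8,fy=2.8,interpolation=2)
H=np.zeros((420,800,3),np.uint8);H[:306,:396]=b;H[:420,400:792]=c;cv2.imwrite("pics/c12.png",H[:,:,::-1])
E
```

```text
(no output)
```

View pics/c12.png

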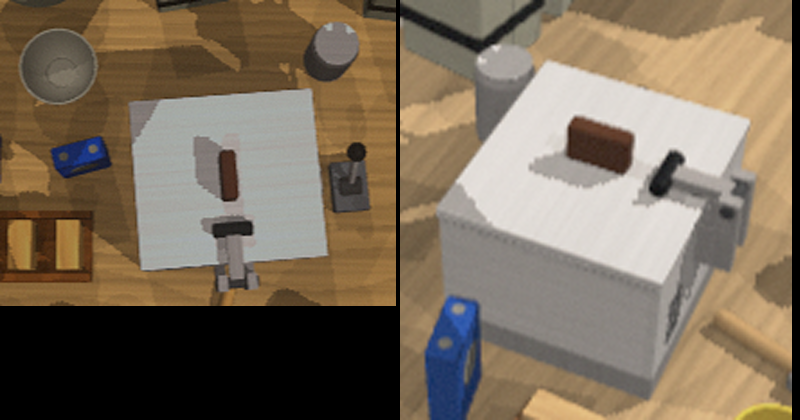

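```bash
python3 - <<'E'
from h import *
A=lambda x,y:(220+x/1.8-.3,160+y/1.8-.3)
print("ball",ray("top",A(357,152),.092),"travel",np.linalg.norm(ray("top",A(357,152),.092)-[.5186,-.216]),"bar",ray("top",A(232,229),.175))
print("lid",*quad("top",[A(130,103),A(312,89),A(328,254),A(142,271)],.162,.214,.234))
env.sign_off()
E
```

```text
ball [ 0.59373338 -0.2094912 ] travel 0.07541478178467034 bar [ 0.48279086 -0.03829106]
lid [ 0.54710964 -0.03356181] 5.748078981866924 [[-0.00143637 -0.00150392]
 [-0.00177187  0.00024429]
 [ 0.00241986  0.00182828]
 [ 0.00078838 -0.00056866]]
the job is handed in; nothing more can be done
```

The job is done and handed in at about 51 s of the 210 s allowed.

- **Moulds:** All four moulds were in the rack. I drew them out and stood them upright in the box in a 2 x 2 layout, with their tops about 15 mm below the rim. A picture showed all four inside before the lid went on.
- **Lid:** It had been knocked about 33 mm aside during the run, so I measured it again before gripping it. The last picture puts it within 1 mm and 0.1° of the box centre. Its plate sits flush on the rim along the sides visible to the cameras.
- **Clamp:** I hooked it over, then pressed it down until it stopped at about 15 N. Its bar lies in front of the handle at the seated position, within about 3 mm.
- **Switch:** I pushed it last, until it met its stop at about 21 N. The ball moved 75 mm of the expected 77 mm and the lever leans to +x.
- **Can and bowl:** Both are still standing in the last picture.

No check failed. The side camera read up to about 8 mm differently from the top camera for the farthest mould, so I relied on the top camera and the known slot spacing. In one close-up the switch had not yet reached its stop, so I pushed it about 2 mm further.

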